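Free the belt sander's tension arm and hold it back for a new belt

ROBOT

A 6-joint arm with a two-finger parallel gripper is mounted at the origin on the work surface. World frame = base frame: x ahead of the robot, y to its left, z up, the work surface at z = 0. Lengths are in m, angles in rad, forces in N, time in s.
With the tool pointing down it reaches from about 0.325 to 0.875 m from the base axis. Payload 4.4 kg.
Tool frame: the origin (TCP) lies between the finger pads; the fingertips stand 11 mm ahead of it and the grasp point (between the pads) lies 8 mm behind it; z points along the fingers, y is the line along which they close (so a half turn about z gives the same grasp; the last joint's range is limited). The gripper opens to 85 mm and grips with 20 to 120 N. Pads are 22 mm wide; open, the fingers measure 114 mm over their backs; the gripper's body (76 mm by 85 mm) begins 54 mm behind the grasp point. The pads swing forward as they close: fully open they stand 13 mm farther back than shut.
Start: joints at [-1.302, 0.207, 1.542, -0, 1.393, -0.15], TCP at [0.234, -0.525, 0.242] pointing down, gripper open.
Joint ranges: [-2.73, 2.73], [-0.86, 2.22], [0.23, 2.46], [-1.11, 4.25], [0.08, 2.63], [-2.82, 2.82]. Speed limits (rad/s): [2.79, 2.79, 3.14, 3.14, 3.14, 3.14].

INTERFACE

Orientations are given as [roll, pitch, yaw] about the fixed x, y, z axes, in that order (R = Rz(yaw) Ry(pitch) Rx(roll)).
In Python, from rig import r gives the robot as it stands.
- The arm moves only by the tool inch_along, called after ">>>" by a JSON object that holds its "fn" and its "kwargs", one argument or row to a line. Schema: {"type":"object","properties":{"plan":{"type":"array","items":{"type":"object","properties":{"trans":{"type":"array","items":{"type":"number"},"minItems":3,"maxItems":3},"turn":{"type":"number"}},"additionalProperties":false},"minItems":1,"maxItems":5},"aperture":{"type":"number"},"only":{"type":"string"},"quiet":{"type":"boolean"},"lines":{"type":"string"}},"required":["plan"],"additionalProperties":false}. plan is a list of rows, 1 to 5 of them, each an object with the fields trans (a list: dx, dy, dz in m), turn (a turn about the tool's z in rad); a field left out counts as zero; each row is the pose to reach, as a shift and turn from the pose commanded when the call began, along the tool's axes at that moment; what a row does not reach only later rows make up. A row lasts 1/8 s, in which the tool goes at most 0.0625 m and 0.188 rad, less where a joint would pass 70% of its speed; a pose out of reach is approached as far as the arm can. aperture is the finger opening in m, set as the call begins (left out keeps the last). The fingers move at their own pace and stop on an object; the grip force is fixed at half the most. Time passes only in rows, so rows that do not move let the fingers close. The tool returns the time, the measured TCP pose, the force, the opening and the grip force at its end. only (a regular expression) keeps the lines of the reply that match it, lines (a string "A,B") keeps lines A to B, and quiet returns only ok. Input that does not fit is refused with a message, and nothing moves.
- r.state(): the state, without advancing time (a new reading comes with each control period).
- r.grab_frame(name): name is "scene" or "side" or "wrist"; returns a dict with "image" (384x512x3 uint8, red, green, blue), "mtx" (3x3 intrinsics, pixels), "k1" (the pictures are not rectified: a ray, as slopes to the right and down, at radius r is drawn at 1 + k1 r^2 times it, then the intrinsics apply), "R" (3x3) and "t" (3): a world point X has camera coordinates R X + t; the wrist camera has in their place "T_tool_cam" (4x4, takes a point from camera to tool coordinates, whose origin is the TCP and whose axes are the flange's). Camera axes: x right, y down, z forward; pixel columns grow to the right and rows downward; lengths in m; the calibration is good to about 2 mm. A picture is of the moment at which its call begins: read the wrist's pose just before it. There is no depth.
- r.close_job(): hands the job in; it is judged then, once.
The state is a dict: "clock": time; "joints": joint angles; "joint_velocities": joint speeds; "joint_efforts": joint torques, N m; "eef_pos": TCP position; "orientation": TCP orientation; "wrist_force": force on the tool from outside, world axes, zero at the start; "moment": the same for the moment, N m; "opening": finger opening in m; "finger_force": force on a finger pad.
Only numpy, scipy, OpenCV 4.12 (cv2) and the standard library are available. Lean on these libraries where they do the work, as an engineer would, in place of code of your own. Each camera call takes 0.05 s, during which the arm holds its last target. There are 200 camera calls.

TASK

The little bench sander is getting a new belt, but a paint bottle has toppled over in the way of its tension arm: pick the bottle up and stand it upright on the green cutting mat, setting it down rather than dropping it. Then push the sprung tension arm back by its grip post, past the ratchet click and right up to its back stop, and finish while still holding it there against the spring, fingers on the post, so that a fresh belt can be slipped over the drums. Leave the jars, the tape and the screwdriver as they are.

Things in the scene. Friction and masses are not known exactly. Their poses are not given: they have to be found in the camera images.
- bottle: the only bottle lying on its side, in front of the sander: round grey body 36 mm in diameter and 60 mm tall with a paper band, then a shoulder and a tapering black cap 22 mm wide; 94 mm in all, 40 to 85 g. Origin: centre of its flat base; own z runs from base to cap (level at the start, up when it stands)
- mat: the green cutting mat, fixed flat on the bench, 300 mm (own x) by 210 mm (own y), 3 mm thick. Origin: centre of its underside. Two jars stand 40 to 110 mm from its middle toward its +x end; the rest is free
- sander: small fixed edge belt sander, guard and belt off. Base plate 12 mm thick, own x -70 to 90, y -150 to 150 mm; motor housing 98 mm high at x 13 to 89, y 20 to 145; drive drum 60 mm wide, 70 high at (-25, 90); idler drum on the arm and platen up to 84 high. Origin: under the middle of the plate's length; own -x is the front, where the tension arm's end sticks out over the bench
- grip_post (a point): on the axis of the upright black grip post on the tension arm's free end: round, 18 mm in diameter, from 28 to 85 mm above the bench; this point is 62 mm above the bench. The steel arm under it, 20 mm wide, lies 18 to 28 mm above the bench. The post stands 50 mm in front of the base plate, clear all round but for the bottle
- swing_pivot (a point): on the upright axis about which the tension arm swings, on top of the base plate, 12 mm above the bench; the grip post's axis is 175 mm from it
- tension_arm (a joint): swing of the arm (rad): 0 sprung forward on its front stop, 0.5 fully back on its back stop; it grows clockwise seen from above, the post moving 87 mm toward the sander's own +y. The spring resists with 3 N at the post at 0, 8 N at 0.5. Near 0.3 a small pawl clicks in behind a tooth; let go after that, the arm rests on the pawl at about 0.3
- paint_jar: bystander: jar 38 mm in diameter, 50 mm tall, standing on the mat; origin at the centre of its base
- varnish_jar: bystander: jar 38 mm in diameter, 62 mm tall, standing on the mat; origin at the centre of its base
- tape_roll: bystander: roll of masking tape 76 mm across, 20 mm high, lying flat on the bench near the drive drum end of the sander; origin at the centre of its underside
- screwdriver: bystander: small screwdriver 150 mm long lying on the bench in front of the mat (its -x side); origin at its underside

How it is judged:
By the outcome, as a careful person would: the job done as asked, in the order asked, and still so for the second after the job is handed in, while the arm keeps its last pose, push and grip.
It also fails if it takes over 69 s, if anything falls off the work surface, if the arm or the gripper's body presses on something with over 40 N, if the wrist force passes 120 N, or if a joint passes its speed limit or range.

## Working session

There is one attempt and no reset: what is moved stays moved. The work goes in short steps, Python scripts to look and compute and a tool call to move; the robot and the scene stay as the last step left them, time stands still between calls to the robot, and variables do not carry over. Pictures are saved under pics/ and viewed, at most 10 in all, crops included, and the job is handed in when it is done.

```bash
ls; mkdir -p pics
```

Run:
```python
from rig import r
import cv2,numpy as np
s=r.state();print({k:np.round(v,3) for k,v in s.items()})
for n in("scene","side"):
    f=r.grab_frame(n);cv2.imwrite(f"pics/{n}0.png",f["image"][:,:,::-1]);print(n,f["mtx"],f["k1"],f["R"],f["t"])
f=r.grab_frame("wrist");cv2.imwrite("pics/wrist0.png",f["image"][:,:,::-1]);print(f["T_tool_cam"],f["mtx"],f["k1"])
```

```text
pics
rig.py
{'clock': np.float64(0.0), 'joints': array([-1.303,  0.207,  1.543,  0.   ,  1.394, -0.15 ]), 'joint_velocities': array([ 0.001, -0.   , -0.002,  0.   , -0.002,  0.001]), 'joint_efforts': array([ 1.0000e-03, -3.8303e+01, -2.9160e+01, -0.0000e+00,  1.0000e-02,
        0.0000e+00]), 'eef_pos': array([ 0.234, -0.525,  0.241]), 'orientation': array([-3.139, -0.   ,  0.419]), 'wrist_force': array([-0.745,  0.521, -0.383]), 'moment': array([-0.032,  0.013,  0.006]), 'finger_force': np.float64(0.0), 'opening': np.float64(0.085)}
scene [[409.84196573   0.         254.49206336]
 [  0.         409.84196573 188.35422328]
 [  0.           0.           1.        ]] -0.10556340642588473 [[-0.68714125  0.72648641  0.00737534]
 [ 0.49599722  0.4765043  -0.72589973]
 [-0.53087067 -0.49513749 -0.687761  ]] [ 0.41795367 -0.24148946  1.29155966]
side [[379.55045629   0.         258.31820382]
 [  0.         379.55045629 190.78797527]
 [  0.           0.           1.        ]] 0.007293171184879781 [[ 0.84066605 -0.54134286 -0.01511627]
 [-0.4088316  -0.6160855  -0.67327214]
 [ 0.35515815  0.57217704 -0.73924023]] [-0.52710391  0.28887148  0.74156592]
[[ 1.17520601e-03 -9.54156765e-01 -2.99305007e-01  7.54254712e-02]
 [ 9.99999277e-01  1.19726650e-03  1.09671484e-04 -7.12296945e-04]
 [ 2.53704071e-04 -2.99304920e-01  9.54157482e-01 -1.31871872e-01]
 [ 0.00000000e+00  0.00000000e+00  0.00000000e+00  1.00000000e+00]] [[280.26111401   0.         249.96227347]
 [  0.         280.26111401 192.05684111]
 [  0.           0.           1.        ]] -0.03097572709593924
```

View pics/scene0.png

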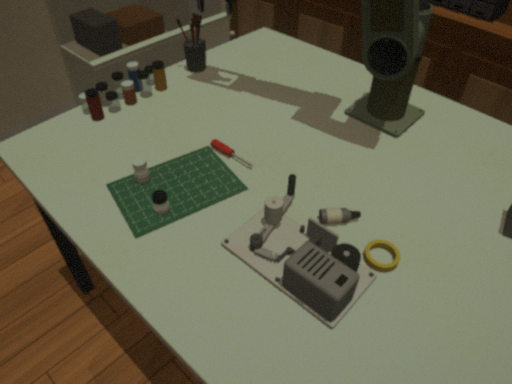

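View pics/side0.png

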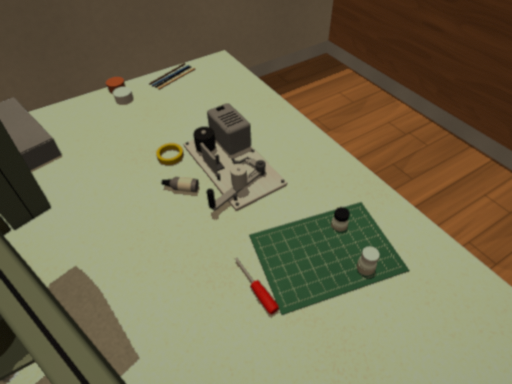

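The scene view shows the bottle at about (338,216) with its cap at (357,215), the post from (292,178) to (290,195), the mat corners near (109,186), (206,150), (245,184) and (139,228), and the jars at (142,172) and (161,203). In the side view the bottle spans (165,184) to (198,185), the post is at (211,190–207), and the mat corners are near (250,240), (360,205), (406,265) and (277,306).

Create h.py:
```python
import cv2,numpy as np
from rig import r
def ray(f,px,pose=None):
    s=cv2.undistortPoints(np.array([[px]],float),f["mtx"],np.array([f["k1"],0,0,0,0.]))[0,0]
    d=np.array([s[0],s[1],1.])
    if pose is None: R=f["R"].T;o=-R@f["t"]
    else: T=pose@f["T_tool_cam"];R=T[:3,:3];o=T[:3,3]
    d=R@d; return o,d/np.linalg.norm(d)
def plane(f,px,z,pose=None):
    o,d=ray(f,px,pose);return o+d*(z-o[2])/d[2]
def tri(*rays):
    A=sum(np.eye(3)-np.outer(d,d) for o,d in rays);b=sum((np.eye(3)-np.outer(d,d))@o for o,d in rays)
    X=np.linalg.solve(A,b);return X,max(np.linalg.norm(np.cross(X-o,d)) for o,d in rays)
def toolpose():
    from scipy.spatial.transform import Rotation as Ro
    s=r.state();T=np.eye(4);T[:3,:3]=Ro.from_euler('xyz',s["orientation"]).as_matrix();T[:3,3]=s["eef_pos"];return T
```

Run:
```python
from h import *
S=r.grab_frame("scene");D=r.grab_frame("side")
def show(f,x0,x1,y0,y1,n):
    c=f["image"][y0:y1,x0:x1,::-1];return cv2.resize(c,(400,300),interpolation=cv2.INTER_CUBIC)
a=np.vstack([np.hstack([show(S,270,370,160,235,0),show(D,155,255,150,225,0)]),np.hstack([show(S,90,250,140,260,0),show(D,240,420,200,335,0)])])
cv2.imwrite("pics/crop.png",a)
for n,f in(("S",S),("D",D)):
    hsv=cv2.cvtColor(f["image"],cv2.COLOR_RGB2HSV)
    m=cv2.inRange(hsv,(60,100,30),(95,255,140))
    cs,_=cv2.findContours(m,0,2);c=max(cs,key=cv2.contourArea);c=cv2.convexHull(c)
    for e in(4,6,8,10):
        p=cv2.approxPolyDP(c,e,True)[:,0]
        if len(p)==4:break
    print(n,"mat",[(tuple(q),np.round(plane(f,q,.003),4)) for q in p])
```

```text
S mat [((np.int32(141), np.int32(213)), array([ 0.7951, -0.1937,  0.003 ]))]
D mat [((np.int32(406), np.int32(268)), array([ 0.7946, -0.3353,  0.003 ])), ((np.int32(282), np.int32(312)), array([ 0.5102, -0.2698,  0.003 ])), ((np.int32(251), np.int32(236)), array([ 0.5571, -0.0768,  0.003 ])), ((np.int32(334), np.int32(212)), array([ 0.7669, -0.1284,  0.003 ]))]
```

View pics/crop.png

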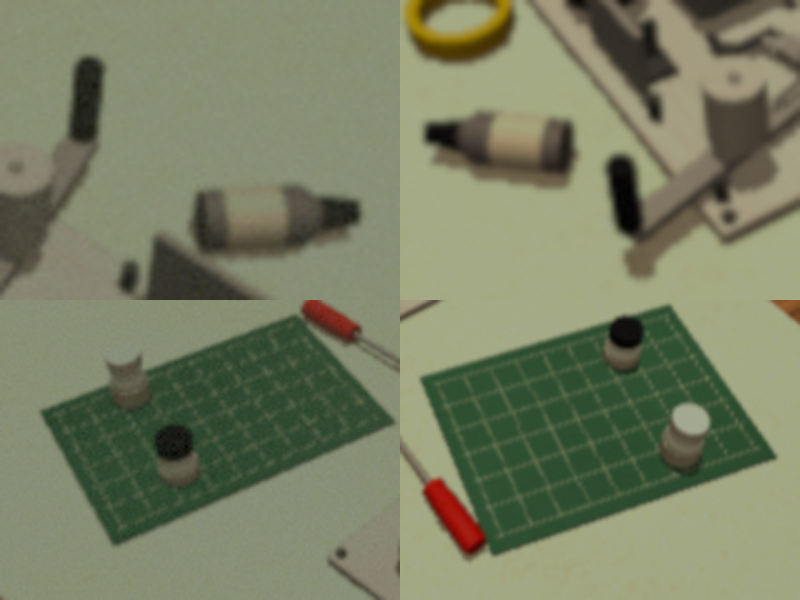

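Crop readings, in full-image pixels: bottle base S(319.3,215)/D(196.3,186.8), cap tip S(359.5,212.7)/D(161.8,183.2); post top S(292.2,176)/D(210,190.8), post bottom S(290.8,195)/D(212.2,208).

Run:
```python
from h import *
S=r.grab_frame("scene");D=r.grab_frame("side")
P={"base":((319.3,215),(196.3,186.8)),"cap":((359.5,212.7),(161.8,183.2)),"bandL":((270+56.5,160+54.5),(155+46,150+35.5)),"bandR":((270+72.5,160+53.5),(155+24,150+34)),"posttop":((292.2,176),(210,190.8)),"postbot":((290.8,195),(212.2,208)),
"m1":((246.8,188.8),(249.9,235.1)),"m2":((208.4,146),(282.8,313.9)),"m3":((106.8,184.4),(408.8,270.7)),"m4":((136,238),(361.5,202.3)),"jarw":((139.5,161.5),(370.5,254.5)),"jarb":((159.5,194.5),(341.5,214.5))}
for k,(a,b) in P.items():
    X,e=tri(ray(S,a),ray(D,b));print(k,X.round(4),round(e*1000,1))
```

```text
base [0.5174 0.1226 0.0173] 1.9
cap [0.447  0.1859 0.0167] 0.6
bandL [0.5205 0.1291 0.0204] 11.4
bandR [0.4814 0.1582 0.0191] 1.8
posttop [0.5177 0.0342 0.083 ] 0.9
postbot [0.5164 0.0345 0.0211] 0.9
m1 [ 5.583e-01 -7.220e-02  1.000e-04] 1.2
m2 [ 0.5095 -0.2731  0.0011] 0.3
m3 [ 7.969e-01 -3.429e-01  5.000e-04] 0.6
m4 [ 8.472e-01 -1.407e-01  1.000e-04] 0.1
jarw [ 0.7191 -0.289   0.061 ] 0.6
jarb [ 0.7486 -0.1691  0.0481] 1.3
```

Add to h.py:
```python
def go(x,y,z,yaw=None):
    T=toolpose();d=T[:3,:3].T@(np.array([x,y,z])-T[:3,3]);c=np.arctan2(T[1,0],T[0,0])
    t=0 if yaw is None else -((np.deg2rad(yaw)-c+np.pi)%(2*np.pi)-np.pi)
    print("shift",d.round(4),"turn",round(t,3),"at",T[:3,3].round(4),"yaw",round(np.rad2deg(c),1))
```

Run:
```python
from h import *
go(.4557,.178,.20,138)
S=r.grab_frame("scene");D=r.grab_frame("side")
X,e=tri(ray(S,(256.5,237)),ray(D,(260.5,163)));print("knob?",X,e)
o=[plane(D,p,.012).round(4) for p in((186,140),(238,203),(285,182))];print(o)
```

```text
shift [ 0.4887 -0.5521  0.0424] turn -1.99 at [ 0.2338 -0.5252  0.242 ] yaw 24.0
knob? [0.68601812 0.07922114 0.04811951] 0.00027910517158538374
[array([0.5771, 0.3156, 0.012 ]), array([0.5802, 0.0211, 0.012 ]), array([0.7204, 0.0152, 0.012 ])]
```

>>> {"fn": "inch_along", "kwargs": {
  "plan": [
    {"trans": [0.04, -0.045, 0.004], "turn": -0.16},
    {"trans": [0.08, -0.09, 0.007], "turn": -0.32},
    {"trans": [0.12, -0.136, 0.01], "turn": -0.48},
    {"trans": [0.16, -0.18, 0.014], "turn": -0.64},
    {"trans": [0.2, -0.226, 0.017], "turn": -0.8}
  ],
  "aperture": 0.085
}}

```text
clock: 1.08
eef_pos: [0.325, -0.2358, 0.2254]
orientation: [3.14, 0.0, 1.223]
wrist_force: [0.6, -1.0, 0.2]
opening: 0.0847
finger_force: 0.0
```

```bash
python3 -c "
from h import *
go(.4557,.178,.20,138)"
```

```text
shift [ 0.4336 -0.0181  0.0253] turn -1.185 at [ 0.325  -0.2358  0.2254] yaw 70.1
```

>>> {"fn": "inch_along", "kwargs": {
  "plan": [
    {"trans": [0.06, -0.0025, 0.004], "turn": -0.17},
    {"trans": [0.12, -0.005, 0.007], "turn": -0.34},
    {"trans": [0.18, -0.0075, 0.01], "turn": -0.51},
    {"trans": [0.24, -0.01, 0.014], "turn": -0.68},
    {"trans": [0.3, -0.0125, 0.018], "turn": -0.85}
  ]
}}

```text
clock: 1.7
eef_pos: [0.4169, 0.0503, 0.2078]
orientation: [3.14, 0.001, 2.075]
wrist_force: [1.6, -0.2, 0.5]
opening: 0.0852
finger_force: 0.0
```

```bash
python3 -c "
from h import *
go(.4557,.178,.20,138)"
```

```text
shift [0.0931 0.0956 0.0078] turn -0.334 at [0.4169 0.0503 0.2078] yaw 118.9
```

>>> {"fn": "inch_along", "kwargs": {
  "plan": [
    {"trans": [0.04, 0.042, 0.005], "turn": -0.17},
    {"trans": [0.08, 0.085, 0.007], "turn": -0.334},
    {"trans": [0.093, 0.0956, 0.008], "turn": -0.334},
    {"trans": [0.093, 0.0956, 0.008], "turn": -0.334}
  ]
}}

```text
clock: 2.2
eef_pos: [0.4556, 0.1762, 0.199]
orientation: [-3.141, -0.0, 2.404]
wrist_force: [-0.3, -0.1, 0.8]
opening: 0.0848
finger_force: 0.0
```

Run:
```python
from h import *
T=toolpose();f=r.grab_frame("wrist");cv2.imwrite("pics/w1.png",f["image"][:,:,::-1]);np.save("T1.npy",T)
go(.4557,.178,.20,138)
def px(X):
    C=np.linalg.inv(T@f["T_tool_cam"])@np.append(X,1);rv=np.zeros(3);return cv2.projectPoints(C[:3].reshape(1,3),rv,rv,f["mtx"],np.array([f["k1"],0,0,0,0.]))[0].ravel().round(1)
print("base",px([.5174,.1226,.018]),"cap",px([.447,.1859,.018]))
```

```text
shift [ 0.0017  0.0022 -0.0009] turn -0.006 at [0.4555 0.1752 0.1991] yaw 137.7
base [252.1 239.4] cap [251.9 164. ]
```

View pics/w1.png

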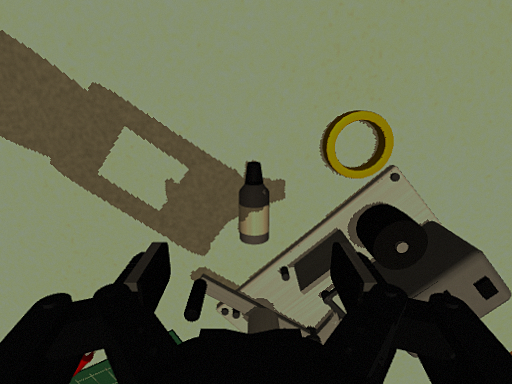

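The wrist view shows the bottle upright in the image, with the cap tip at (253,161) and base at (254,242). The tape is centred at (358,145) and the post top at about (200,285).

Run:
```python
from h import *
T=np.load("T1.npy");f=r.grab_frame("wrist")
for n,p,z in(("tip",(253,162),.018),("base",(254.3,240),.018),("bandtop",(253.5,206),.018),("capbot",(253.5,185),.018),("tape",(358,145),.02),("posttop",(202,282),.085)):
    X=plane(f,p,z,T);print(n,X.round(4))
go(.4557,.178,.014,138)
```

```text
tip [0.4461 0.1884 0.018 ]
base [0.5198 0.1241 0.018 ]
bandtop [0.4859 0.1533 0.018 ]
capbot [0.4666 0.1707 0.018 ]
tape [0.5097 0.2879 0.02  ]
posttop [0.4933 0.0745 0.085 ]
shift [0.0022 0.0028 0.1852] turn -0.007 at [0.4555 0.1746 0.1992] yaw 137.6
```

>>> {"fn": "inch_along", "kwargs": {
  "plan": [
    {"trans": [0.004, 0, 0.06]},
    {"trans": [0.004, 0, 0.12]},
    {"trans": [0.004, 0, 0.16]},
    {"trans": [0.004, 0, 0.185]},
    {"trans": [0.004, 0, 0.185]}
  ]
}}

```text
clock: 2.92
eef_pos: [0.4508, 0.1764, 0.0127]
orientation: [-3.137, -0.003, 2.4]
wrist_force: [0.1, 0.3, -0.5]
opening: 0.0851
finger_force: 0.0
```

>>> {"fn": "inch_along", "kwargs": {
  "plan": [
    {},
    {},
    {},
    {},
    {}
  ],
  "aperture": 0.0
}}

```text
clock: 3.55
eef_pos: [0.4534, 0.1787, 0.0149]
orientation: [3.141, 0.001, 2.403]
wrist_force: [-0.8, 1.2, 4.3]
opening: 0.0178
finger_force: 57.4
```

```bash
python3 -c "
from h import *
go(.4533,.181,.014,138)"
```

```text
shift [0.0016 0.0016 0.0009] turn -0.006 at [0.4534 0.1787 0.0149] yaw 137.7
```

>>> {"fn": "inch_along", "kwargs": {
  "plan": [
    {"trans": [0, 0, -0.03]},
    {"trans": [0, 0, -0.06]},
    {"trans": [0, 0, -0.1]},
    {"trans": [0, 0, -0.13]},
    {"trans": [0, 0, -0.13]}
  ]
}}

```text
clock: 4.18
eef_pos: [0.455, 0.179, 0.1468]
orientation: [3.137, 0.004, 2.403]
wrist_force: [-0.1, 0.6, -1.6]
opening: 0.0174
finger_force: 57.5
```

Run:
```python
from h import *
f=r.grab_frame("wrist")["image"];g=r.grab_frame("side")["image"]
g=cv2.resize(g[130:220,110:230],(512,384));cv2.imwrite("pics/w2.png",cv2.resize(np.hstack([f,g]),(800,300))[:,:,::-1]);print(toolpose()[:3,3])
```

```text
[0.45231963 0.17837355 0.14353358]
```

View pics/w2.png

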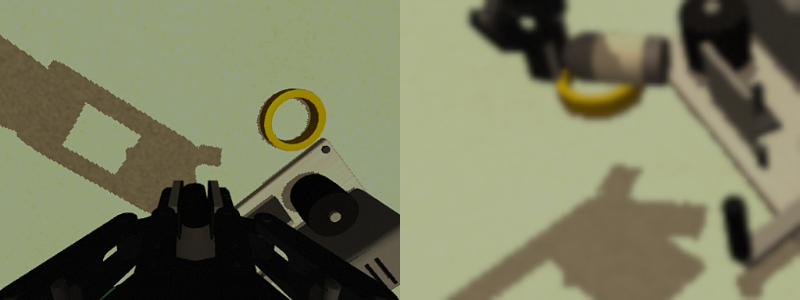

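The side view shows the bottle still level and rigid in the grip, base toward the right, so gravity will not swing it. I'll tip it by pushing its base face against the 12 mm edge of the sander's plate and raising the cap on an arc.

Run:
```python
from h import *
S=r.grab_frame("scene")
for p in((308.7,218.7),(337,240)):print("platen",plane(S,p,.084).round(3))
g=S["image"]
D=r.grab_frame("side");d=D["image"]
a=cv2.resize(g[190:290,220:380],(800,500),interpolation=cv2.INTER_CUBIC)
cv2.imwrite("pics/edge.png",a[:,:,::-1])
go(.47,.165,.06,180)
```

```text
platen [0.598 0.144 0.084]
platen [0.604 0.22  0.084]
shift [-0.0228  0.003   0.0823] turn -0.739 at [0.4514 0.1782 0.1424] yaw 137.7
```

View pics/edge.png

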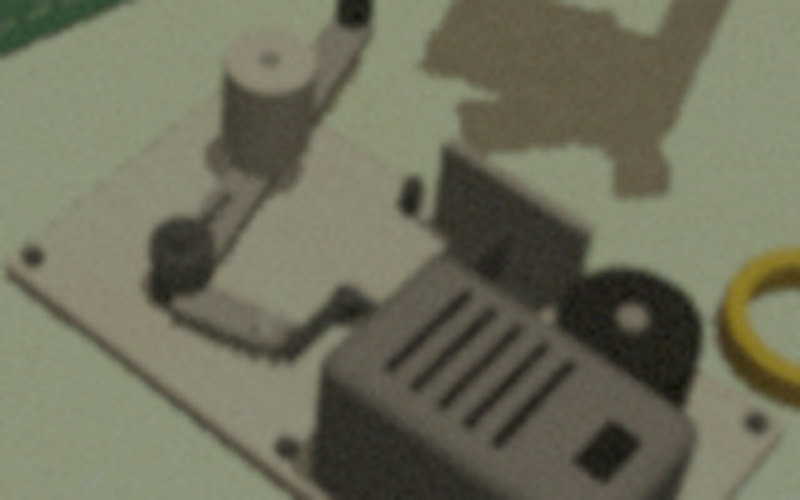

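The crop shows the platen near (515,225) and a small peg near (412,195). The plate's front edge between the tension arm and the platen is free, so I'll tip the bottle at about y = 0.12.

>>> {"fn": "inch_along", "kwargs": {
  "plan": [
    {"trans": [-0.002, -0.012, 0.005], "turn": -0.15},
    {"trans": [-0.004, -0.024, 0.01], "turn": -0.3},
    {"trans": [-0.006, -0.036, 0.015], "turn": -0.45},
    {"trans": [-0.008, -0.036, 0.015], "turn": -0.6},
    {"trans": [-0.008, -0.036, 0.02], "turn": -0.739}
  ]
}}

```text
clock: 5.0
eef_pos: [0.4336, 0.1461, 0.1227]
orientation: [-3.141, -0.003, -3.137]
wrist_force: [0.4, 0.4, -0.5]
opening: 0.0176
finger_force: 57.5
```

Run:
```python
from h import *
S=r.grab_frame("scene");print("peg",plane(S,(302.5,228),.035).round(3))
f=toolpose();print(r.state()["wrist_force"])
go(.478,.12,.0165,180)
```

```text
peg [0.59  0.127 0.035]
[-0.74149314 -0.32837323 -0.2452128 ]
shift [-0.0454 -0.0263  0.1052] turn 0.007 at [0.4329 0.146  0.1219] yaw -179.6
```

>>> {"fn": "inch_along", "kwargs": {
  "plan": [
    {"trans": [-0.03, 0.02, 0.04], "turn": 0.006},
    {"trans": [-0.045, 0.029, 0.08], "turn": 0.006},
    {"trans": [-0.045, 0.029, 0.099], "turn": 0.006},
    {"trans": [-0.045, 0.029, 0.099], "turn": 0.006}
  ]
}}

```text
clock: 5.55
eef_pos: [0.4766, 0.175, 0.0222]
orientation: [-3.14, -0.007, 3.135]
wrist_force: [-0.1, 0.3, -0.5]
opening: 0.0176
finger_force: 57.6
```

Run:
```python
from h import *
g=r.grab_frame("scene")["image"];d=r.grab_frame("side")["image"]
cv2.imwrite("pics/b.png",np.hstack([cv2.resize(g[170:260,280:400],(400,300)),cv2.resize(d[130:220,130:250],(400,300))])[:,:,::-1])
print(r.state()["wrist_force"]);go(.478,.175,.0225,180)
```

```text
[0.08417806 0.47862518 0.05517501]
shift [ 0.0011 -0.0004  0.0024] turn -0.007 at [0.4791 0.1754 0.0249] yaw 179.6
```

View pics/b.png

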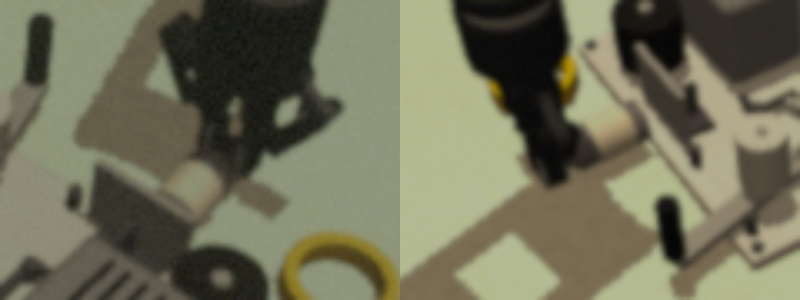

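Both views show the bottle level, with its base facing the plate edge just in front of the platen. Now I'll push forward to make contact.

>>> {"fn": "inch_along", "kwargs": {
  "plan": [
    {"trans": [-0.004, 0, 0]},
    {"trans": [-0.008, 0, 0]},
    {"trans": [-0.012, 0, 0]},
    {"trans": [-0.012, 0, 0]}
  ]
}}

```text
clock: 6.15
eef_pos: [0.481, 0.1749, 0.0228]
orientation: [-3.139, -0.023, 3.136]
wrist_force: [-18.4, -0.3, 5.6]
opening: 0.0176
finger_force: 60.6
```

```bash
python3 -c "
from rig import r
print(r.state()['wrist_force'],r.state()['moment'])"
```

```text
[-18.4170065   -0.26905164   5.62085652] [0.144501   2.75378709 0.03834169]
```

>>> {"fn": "inch_along", "kwargs": {
  "plan": [
    {"trans": [-0.001, 0, -0.007]},
    {"trans": [-0.003, 0, -0.013]},
    {"trans": [-0.005, 0, -0.02]},
    {"trans": [-0.01, 0, -0.029]},
    {"trans": [-0.015, 0, -0.037]}
  ]
}}

```text
clock: 6.78
eef_pos: [0.498, 0.1755, 0.0607]
orientation: [-3.141, -0.019, 3.136]
wrist_force: [-16.2, 1.8, -0.4]
opening: 0.0175
finger_force: 66.5
```

Run:
```python
from h import *
s=r.state();print(s["wrist_force"].round(1),s["moment"].round(2))
g=r.grab_frame("scene")["image"];d=r.grab_frame("side")["image"]
cv2.imwrite("pics/b2.png",np.hstack([cv2.resize(g[170:260,280:400],(400,300)),cv2.resize(d[130:220,130:250],(400,300))])[:,:,::-1])
```

```text
[-16.2   1.8  -0.4] [0.43 3.02 0.23]
```

View pics/b2.png

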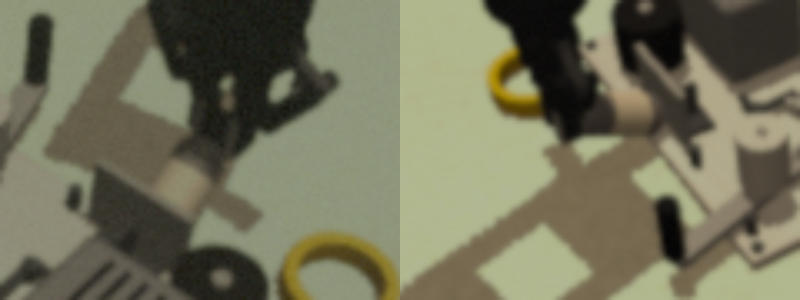

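The bottle is hinging on the plate edge with its cap rising, about 30° so far. I'll continue the arc.

>>> {"fn": "inch_along", "kwargs": {
  "plan": [
    {"trans": [-0.006, 0, -0.007]},
    {"trans": [-0.014, 0, -0.015]},
    {"trans": [-0.023, 0, -0.021]},
    {"trans": [-0.032, 0, -0.025]},
    {"trans": [-0.042, 0, -0.029]}
  ]
}}

```text
clock: 7.5
eef_pos: [0.5116, 0.176, 0.0824]
orientation: [-3.137, -0.086, 3.139]
wrist_force: [-42.4, 1.6, 16.0]
opening: 0.0172
finger_force: 78.9
```

```bash
python3 -c "
from rig import r
s=r.state();print(s['wrist_force'].round(1),s['moment'].round(2),s['eef_pos'])"
```

```text
[-42.4   1.6  16. ] [0.24 6.87 0.13] [0.51160527 0.17596824 0.08243994]
```

>>> {"fn": "inch_along", "kwargs": {
  "plan": [
    {"trans": [0.03, 0, 0]},
    {"trans": [0.05, 0, -0.01]},
    {"trans": [0.06, 0, -0.025]},
    {"trans": [0.06, 0, -0.03]},
    {"trans": [0.06, 0, -0.03]}
  ]
}}

```text
clock: 8.12
eef_pos: [0.49, 0.1755, 0.1226]
orientation: [3.141, 0.003, 3.135]
wrist_force: [-0.9, -0.5, -0.2]
opening: 0.0167
finger_force: 57.9
```

Run:
```python
from h import *
s=r.state();print(s["wrist_force"].round(1),s["eef_pos"],s["opening"],s["orientation"])
g=r.grab_frame("scene")["image"];d=r.grab_frame("side")["image"]
cv2.imwrite("pics/b3.png",np.hstack([cv2.resize(g[170:260,280:400],(400,300)),cv2.resize(d[130:220,130:250],(400,300))])[:,:,::-1])
```

```text
[-0.9 -0.5 -0.2] [0.49003093 0.17550287 0.12262302] 0.016717813948481514 [3.14101559 0.00343278 3.13545184]
```

View pics/b3.png

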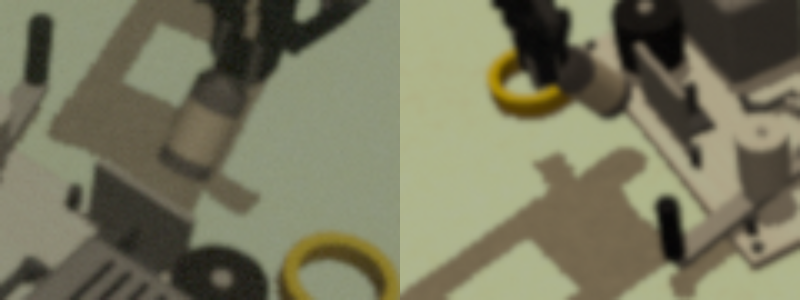

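The bottle is now tilted, base down toward the sander, with the base centre at about S(336,218)/D(193,159).

Run:
```python
from h import *
S=r.grab_frame("scene");D=r.grab_frame("side")
print(tri(ray(S,(336,218)),ray(D,(193,159))),tri(ray(S,(346,197)),ray(D,(182.5,151.6))))
go(.52,.1755,.122,180)
```

```text
(array([0.53949087, 0.17529717, 0.06358385]), np.float64(0.0003014138393938096)) (array([0.51337039, 0.17265142, 0.10527549]), np.float64(0.0020010694539696013))
shift [-0.0313  0.0004 -0.0012] turn -0.006 at [0.4887 0.1753 0.1208] yaw 179.6
```

>>> {"fn": "inch_along", "kwargs": {
  "plan": [
    {"trans": [-0.025, 0, 0.012]},
    {"trans": [-0.045, 0, 0.012]},
    {"trans": [-0.056, 0, 0.011]},
    {"trans": [-0.066, 0, 0.01]},
    {"trans": [-0.076, 0, 0.008]}
  ]
}}

```text
clock: 8.95
eef_pos: [0.5656, 0.1749, 0.1135]
orientation: [3.142, 0.001, 3.136]
wrist_force: [0.1, 0.1, 0.2]
opening: -0.0003
finger_force: 0.0
```

```bash
python3 -c "
from rig import r
s=r.state();print(s['wrist_force'].round(1),s['moment'].round(2),s['eef_pos'])"
```

```text
[0.1 0.1 0.2] [ 0.06 -0.05  0.02] [0.56563417 0.17492293 0.11354604]
```

Run:
```python
from h import *
g=r.grab_frame("scene")["image"];d=r.grab_frame("side")["image"];T=toolpose();np.save("T3.npy",T);w=r.grab_frame("wrist")["image"];np.savez("f3.npz",g=g,d=d,w=w)
c=lambda i,x,y:cv2.resize(i[y:y+90,x:x+120],(400,300),interpolation=cv2.INTER_CUBIC)
a=np.vstack([np.hstack([c(g,280,170),c(d,130,120)]),np.hstack([cv2.resize(w,(400,300)),c(g,240,180)])])
cv2.imwrite("pics/lost.png",a[:,:,::-1]);print(T[:3,3])
```

```text
[0.56649891 0.17492349 0.11416761]
```

View pics/lost.png

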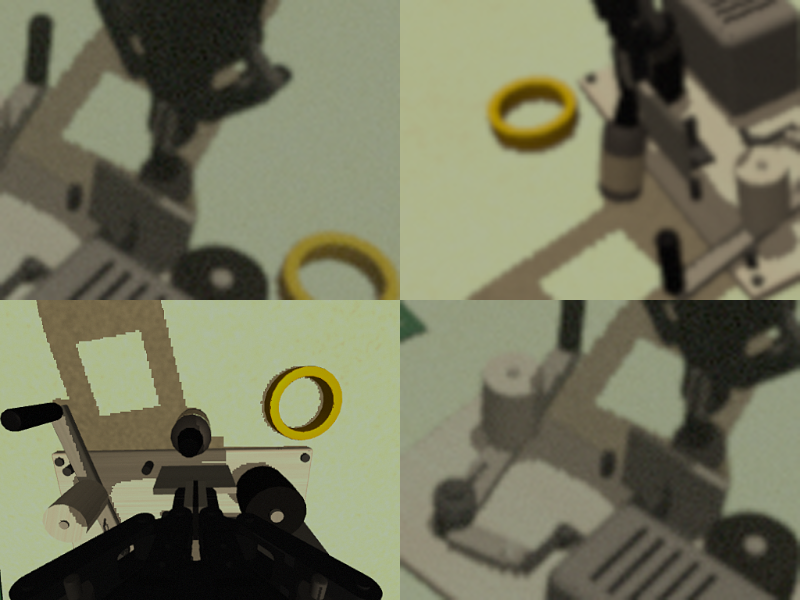

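The composite shows the bottle slipped out of the fingers but landed standing upright in front of the plate. It is vertical in the side view, base at about D(196,178), and the wrist view shows the cap top at about (243,181). I'll raise clear and locate it numerically.

>>> {"fn": "inch_along", "kwargs": {
  "plan": [
    {"trans": [0, 0, -0.05]},
    {"trans": [0.02, 0, -0.1]},
    {"trans": [0.02, 0, -0.12]},
    {"trans": [0.02, 0, -0.12]}
  ],
  "aperture": 0.085
}}

```text
clock: 9.6
eef_pos: [0.5456, 0.1754, 0.2359]
orientation: [3.141, 0.005, 3.136]
wrist_force: [-0.8, 0.5, -0.1]
opening: 0.0726
finger_force: 0.0
```

Run:
```python
from h import *
z=np.load("f3.npz");T3=np.load("T3.npy");S=r.grab_frame("scene");D=r.grab_frame("side");T=toolpose();W=r.grab_frame("wrist")
print("wrist3 cap",plane(W,(243,180.5),.094,T3).round(3),"D base",plane(D,(196,176),.005).round(3),T[:3,3])
def dark(im,x,y,w,h,t=45):
    m=(im[y:y+h,x:x+w].max(2)<t).astype(np.uint8);n,_,st,c=cv2.connectedComponentsWithStats(m)
    return [(st[i].tolist(),(c[i]+[x,y]).round(1).tolist()) for i in range(1,n) if st[i][4]>12]
def proj(f,X,T=None):
    if T is None:R,t=f["R"],f["t"]
    else: M=np.linalg.inv(T@f["T_tool_cam"]);R,t=M[:3,:3],M[:3,3]
    return cv2.projectPoints(np.array([X],float),cv2.Rodrigues(R)[0],t,f["mtx"],np.array([f["k1"],0,0,0,0.]))[0].ravel()
X=plane(W,(243,180.5),.094,T3)
for n,f,t in(("S",S,None),("D",D,None),("W",W,T)):
    p=proj(f,X-[0,0,.01],t);q=proj(f,[X[0],X[1],.0],t);print(n,p.round(1),q.round(1),dark(f["image"],int(p[0])-25,int(p[1])-25,50,50))
```

```text
wrist3 cap [0.53  0.172 0.094] D base [0.537 0.172 0.005] [0.54388187 0.17500549 0.23232474]
S [338.8 208.1] [333.2 233.7] [([15, 24, 13, 16, 92], [335.8, 213.7])]
D [189.2 155.4] [193.8 178.5] [([31, 0, 19, 22, 315], [204.4, 139.3]), ([26, 23, 10, 17, 108], [194.1, 161.7])]
W [246.2 169.7] [247.1 155.5] [([21, 3, 18, 7, 22], [250.7, 148.5]), ([7, 8, 33, 33, 815], [244.2, 168.5])]
```

Run:
```python
from h import *
S=r.grab_frame("scene");D=r.grab_frame("side");T=toolpose();W=r.grab_frame("wrist")
print(plane(W,(244.2,168.5),.06,T).round(4),tri(ray(S,(335.8,213.7)),ray(D,(194.1,161.7))))
for n,f,x in(("S",S,335),("D",D,194)):
    for y in range(148 if n=="D" else 200,190 if n=="D" else 244,2):
        print(n,y,' '.join(f"{int(v):3d}" for v in f["image"][y,x-14:x+16:2].mean(1)))
w=W["image"]
for y in range(146,192,3):print("W",y,' '.join(f"{int(v):3d}" for v in w[y,222:270:3].mean(1)))
```

```text
[0.5328 0.1688 0.06  ] (array([0.53458023, 0.16662682, 0.06505767]), np.float64(0.0034758489668902767))
S 200 137 140 138 139 140 141 121  93  91  89  94  92 107 135 139
S 202 141 141 140 139 138 129 102  90  88  91  93  95 126 142 140
S 204 141 140 138 140 135  98  89  94  92  86  92 111 139 140 140
S 206 141 140 141 139 120  90  93  86  67  70  92 132 140 142 140
S 208 140 139 138 127  93  95  91  61  37  30  69 135 141 141 140
S 210 138 138 135 104  92  92  82  37  34  30  62 135 140 141 140
S 212 129 133 118  92  90  84  55  30  27  27  65 136 138 139 141
S 214  94 100  92  86  76  50  35  28  39  28  66 134 141 141 139
S 216  93  90  88  83  46  38  34  32  30  28  57 126 138 137 140
S 218  88  92  90  73  46  45  39  36  30  34  43  92 134 141 140
S 220  95  92  88  59  40  43  49  42  51  50  48  77 136 142 140
S 222  91  91  83  51  40  42  44  45  50  46  43  89 139 142 141
S 224 103  95  81  53  43  42  45  43  43  46  46 111 141 140 141
S 226  92 103  88  63  48  42  44  42  45  45  61 126 139 138 140
S 228  56  76  98  91  74  58  61  49  47  56  87 136 139 139 140
S 230 
[... 2261 characters left out ...]

W 164  71  68  75  16  21  24   4   7   1   1  20  21  23  33  72  74
W 167  70  74  81   9  23   0   2   0   5   0   0  23  21  21  77  75
W 170  71  76  76  12  22   2   1   8   4   0   0  14  36  13  65  71
W 173  72  70  71  22  22   3   7   3   5   6   1  15  17  43 132 133
W 176  70  67  69  52  17   5   6   2   6   5   4  19  15 133 133 130
W 179  76  70  71  74  34  12   1   6   3   3  11  16  68 133 133 130
W 182  60  59  57  52  54  22   8   3   4  16   5  19  41  31  30  35
W 185  66  69  66  67  65 103 130  90  94  91 132 128 127 131 128 130
W 188  60  83 102  99 101 136 131 132 129 131 130 130 130 130 130 132
W 191 137 130 130 131 129 129 130 131 130 130 130 129 129 129 128 128
```

Run:
```python
from h import *
T=toolpose();W=r.grab_frame("wrist")
D=r.grab_frame("side");S=r.grab_frame("scene")
print(plane(W,(246.5,166),.06,T).round(4),plane(W,(245,172.5),.094,T).round(4))
print("D band mid",[ (z,plane(D,(195,172.5),z).round(4)) for z in(.02,.03,)], "Dcap", plane(D,(190.8,153.5),.082).round(4),"S cap",plane(S,(337.5,211),.085).round(4))
go(.533,.17,.044,180)
```

```text
[0.5302 0.1714 0.06  ] [0.5296 0.1704 0.094 ]
D band mid [(0.02, array([0.536 , 0.1707, 0.02  ])), (0.03, array([0.5326, 0.1609, 0.03  ]))] Dcap [0.5372 0.178  0.082 ] S cap [0.5394 0.175  0.085 ]
shift [ 0.0109 -0.005   0.1882] turn -0.006 at [0.5442 0.175  0.2322] yaw 179.7
```

>>> {"fn": "inch_along", "kwargs": {
  "plan": [
    {"trans": [0.01, -0.003, 0.03]},
    {"trans": [0.01, -0.003, 0.09]},
    {"trans": [0.01, -0.003, 0.15]},
    {"trans": [0.01, -0.003, 0.186]},
    {"trans": [0.01, -0.003, 0.186]}
  ],
  "aperture": 0.085
}}

```text
clock: 10.68
eef_pos: [0.531, 0.1715, 0.0435]
orientation: [-3.14, -0.009, 3.136]
wrist_force: [-0.0, 0.7, 0.2]
opening: 0.0853
finger_force: 0.0
```

>>> {"fn": "inch_along", "kwargs": {
  "plan": [
    {},
    {},
    {},
    {},
    {}
  ],
  "aperture": 0.0
}}

```text
clock: 11.3
eef_pos: [0.5368, 0.1726, 0.0498]
orientation: [3.141, 0.005, 3.136]
wrist_force: [0.4, 0.6, 6.6]
opening: 0.0339
finger_force: 60.3
```

```bash
python3 -c "
from rig import r
s=r.state();print(s['wrist_force'].round(1),s['moment'].round(2),s['eef_pos'],s['opening'])"
```

```text
[0.4 0.6 6.6] [ 0.03 -0.03 -0.01] [0.5367658  0.17259417 0.04976124] 0.03390657961264415
```

>>> {"fn": "inch_along", "kwargs": {
  "plan": [
    {"trans": [0, 0, -0.03]},
    {"trans": [0, 0, -0.08]},
    {"trans": [0, 0, -0.13]},
    {"trans": [0, 0, -0.13]}
  ]
}}

```text
clock: 11.8
eef_pos: [0.5384, 0.1728, 0.1834]
orientation: [3.14, 0.012, 3.136]
wrist_force: [-0.3, -0.9, -0.5]
opening: 0.0339
finger_force: 59.9
```

```bash
python3 -c "
from h import *
s=r.state();print(s['opening'],s['finger_force'],s['wrist_force'])
go(.6,-.185,.18,180)"
```

```text
0.033939611060191104 59.87149084859993 [-0.31156738 -0.92124714 -0.45407193]
shift [-0.0636 -0.3575  0.0034] turn -0.006 at [0.5384 0.1728 0.1834] yaw 179.7
```

>>> {"fn": "inch_along", "kwargs": {
  "plan": [
    {"trans": [-0.01, -0.055, 0]},
    {"trans": [-0.02, -0.115, 0]},
    {"trans": [-0.032, -0.175, 0]},
    {"trans": [-0.042, -0.235, 0]},
    {"trans": [-0.053, -0.295, 0]}
  ]
}}

```text
clock: 12.42
eef_pos: [0.585, -0.1247, 0.1759]
orientation: [3.141, -0.002, 3.136]
wrist_force: [0.5, 1.0, 0.7]
opening: 0.0339
finger_force: 59.9
```

>>> {"fn": "inch_along", "kwargs": {
  "plan": [
    {"trans": [-0.01, -0.04, 0]},
    {"trans": [-0.012, -0.062, 0]},
    {"trans": [-0.012, -0.062, 0.04]},
    {"trans": [-0.012, -0.062, 0.08]},
    {"trans": [-0.012, -0.062, 0.1]}
  ]
}}

```text
clock: 13.05
eef_pos: [0.595, -0.1832, 0.0738]
orientation: [3.139, -0.006, 3.137]
wrist_force: [0.1, 1.1, -0.1]
opening: 0.0342
finger_force: 59.9
```

>>> {"fn": "inch_along", "kwargs": {
  "plan": [
    {},
    {}
  ]
}}

```text
clock: 13.3
eef_pos: [0.5988, -0.1853, 0.0789]
orientation: [-3.14, 0.003, 3.136]
wrist_force: [0.2, -0.3, -0.0]
opening: 0.0344
finger_force: 59.9
```

```bash
python3 -c "
from h import *
for i in range(3):
  r.grab_frame('wrist');s=r.state();print(s['eef_pos'].round(4),s['wrist_force'].round(2),s['joints'].round(2))
go(.6,-.185,.053,180)"
```

```text
[ 0.5991 -0.1856  0.0794] [ 0.48 -0.09 -0.15] [-0.44  0.48  1.54  0.    1.12 -2.  ]
[ 0.5991 -0.1857  0.0795] [ 0.23  0.01 -1.14] [-0.44  0.48  1.54  0.    1.12 -2.  ]
[ 0.599  -0.1857  0.0794] [ 0.43 -0.32 -0.93] [-0.44  0.48  1.54  0.    1.12 -2.  ]
shift [-0.0009  0.0008  0.0264] turn -0.006 at [ 0.599  -0.1857  0.0794] yaw 179.7
```

>>> {"fn": "inch_along", "kwargs": {
  "plan": [
    {"trans": [0, 0, 0.012]},
    {"trans": [0, 0, 0.02]},
    {"trans": [0, 0, 0.022]},
    {"trans": [0, 0, 0.022]},
    {"trans": [0, 0, 0.022]}
  ]
}}

```text
clock: 14.08
eef_pos: [0.5978, -0.1853, 0.0555]
orientation: [-3.141, 0.0, 3.136]
wrist_force: [-0.3, -0.1, 0.1]
opening: 0.0335
finger_force: 59.9
```

>>> {"fn": "inch_along", "kwargs": {
  "plan": [
    {"trans": [0, 0, 0.002]},
    {"trans": [0, 0, 0.003]},
    {"trans": [0, 0, 0.004]},
    {"trans": [0, 0, 0.004]},
    {"trans": [0, 0, 0.004]}
  ]
}}

```text
clock: 14.7
eef_pos: [0.5978, -0.1853, 0.0528]
orientation: [-3.141, 0.0, 3.136]
wrist_force: [-2.6, 1.3, 7.8]
opening: 0.0339
finger_force: 60.7
```

>>> {"fn": "inch_along", "kwargs": {
  "plan": [
    {"trans": [0, 0, 0.001]},
    {"trans": [0, 0, 0.002]},
    {"trans": [0, 0, 0.003]},
    {"trans": [0, 0, 0.003]},
    {"trans": [0, 0, 0.003]}
  ]
}}

```text
clock: 15.32
eef_pos: [0.5982, -0.1854, 0.0528]
orientation: [-3.141, 0.001, 3.136]
wrist_force: [-7.9, 2.9, 21.1]
opening: 0.0341
finger_force: 62.3
```

>>> {"fn": "inch_along", "kwargs": {
  "plan": [
    {"trans": [0, 0, -0.003]},
    {"trans": [0, 0, -0.004]},
    {"trans": [0, 0, -0.004]},
    {"trans": [0, 0, -0.004]}
  ]
}}

```text
clock: 15.82
eef_pos: [0.5981, -0.1854, 0.0528]
orientation: [-3.141, 0.001, 3.136]
wrist_force: [0.3, -0.0, 5.8]
opening: 0.0342
finger_force: 60.5
```

>>> {"fn": "inch_along", "kwargs": {
  "plan": [
    {},
    {},
    {},
    {},
    {}
  ],
  "aperture": 0.085
}}

```text
clock: 16.45
eef_pos: [0.5975, -0.1852, 0.0522]
orientation: [3.142, -0.0, 3.136]
wrist_force: [0.8, 0.2, -0.3]
opening: 0.0854
finger_force: 0.0
```

>>> {"fn": "inch_along", "kwargs": {
  "plan": [
    {"trans": [0, 0, -0.02]},
    {"trans": [0, 0, -0.06]},
    {"trans": [0, 0, -0.12]},
    {"trans": [0, 0, -0.16]},
    {"trans": [0, 0, -0.16]}
  ]
}}

```text
clock: 17.08
eef_pos: [0.6008, -0.1867, 0.2199]
orientation: [-3.136, 0.012, 3.136]
wrist_force: [-0.5, -0.1, 0.4]
opening: 0.0848
finger_force: 0.0
```

Run:
```python
from h import *
S=r.grab_frame("scene");D=r.grab_frame("side");T=toolpose();W=r.grab_frame("wrist")
def proj(f,X,T=None):
    if T is None:R,t=f["R"],f["t"]
    else: M=np.linalg.inv(T@f["T_tool_cam"]);R,t=M[:3,:3],M[:3,3]
    return cv2.projectPoints(np.array([X],float),cv2.Rodrigues(R)[0],t,f["mtx"],np.array([f["k1"],0,0,0,0.]))[0].ravel()
for n,f,t in(("S",S,None),("D",D,None),("W",W,T)):
    a=proj(f,[.598,-.186,.097],t);b=proj(f,[.598,-.186,.003],t);print(n,a.round(1),b.round(1))
    x=int((a+b)[0]/2)
    lo,hi=sorted((a[1],b[1]));st=3 if n!="W" else 4
    for y in range(int(lo)-8,int(hi)+10,st):
        print(y,' '.join("%3d/%-3d"%(v[0],v[1]) for v in f["image"][y,x-20:x+22:4]))
```

```text
S [202.4 145.9] [205.3 174.6]
137 139/147 140/147 140/147 141/147 140/148 140/147 138/147 139/146 137/145 141/146 134/140
140 138/145 141/148 140/145 138/147 140/148 141/149 141/148 131/120 132/44  108/82  101/92 
143 139/147 141/147 138/145 139/146 127/133 110/107  99/94   95/40  127/36  137/40  118/67 
146 138/145 131/133 107/106  96/91   70/67   32/37   57/62   81/66   96/39  123/35  137/36 
149  97/91   99/92   98/91   90/84   37/44   28/25   61/84   63/79   82/66   87/36  119/41 
152  97/90   91/87   51/59   37/51   33/33   32/33   44/62   52/75  117/125  92/83   82/41 
155  55/58   29/42   44/54   34/45   30/32   29/32   41/42   83/95   48/74
[... 2504 characters left out ...]
   34/31   31/28   30/27   29/26   25/24   59/55   14/33 
173  12/32   20/40   24/21   29/25   35/32   31/26   28/23   33/30   29/24   20/15   13/31 
177  15/34   20/34   28/25   29/26    3/2     0/1     4/2     1/0    34/30   24/20   86/109
181  10/32   16/27   29/24    0/0     2/3     5/5     1/2     2/3    25/23   23/19   91/117
185  13/31   37/82   24/23    0/0     6/9     4/4     6/3     4/3    19/18   20/14   80/106
189  13/27   32/70   21/17   15/13    7/9     7/6     3/1     2/0    23/21   29/58   28/69 
193  33/68  103/116  83/109  11/9     8/6     3/2     8/4    11/8    28/47   36/74   28/69 
197  29/66   31/70   33/69   94/115  34/72   16/30   77/91   46/84   25/66   89/112  34/72
```

The numbers from all three views agree with the bottle upright on the mat: the cap spans D rows 235–246, the base is at D row 267, and the body is round and centred in the wrist view. Next, the post.

```bash
python3 -c "
from h import *
go(.517,.0345,.2,-165.2)"
```

```text
shift [0.0812 0.219  0.0123] turn -0.264 at [ 0.597  -0.185   0.2122] yaw 179.7
```

>>> {"fn": "inch_along", "kwargs": {
  "plan": [
    {"trans": [0.02, 0.055, 0.003], "turn": -0.1},
    {"trans": [0.04, 0.11, 0.006], "turn": -0.2},
    {"trans": [0.06, 0.165, 0.009], "turn": -0.264},
    {"trans": [0.081, 0.219, 0.012], "turn": -0.264},
    {"trans": [0.081, 0.219, 0.012], "turn": -0.264}
  ]
}}

```text
clock: 17.85
eef_pos: [0.5144, 0.0378, 0.1978]
orientation: [3.139, -0.005, -2.878]
wrist_force: [0.9, -0.5, -0.6]
opening: 0.085
finger_force: 0.0
```

Run:
```python
from h import *
T=toolpose();W=r.grab_frame("wrist");go(.517,.0345,.054,-165.2)
M=np.linalg.inv(T@W["T_tool_cam"])
p=lambda X:cv2.projectPoints(np.array([X],float),cv2.Rodrigues(M[:3,:3])[0],M[:3,3],W["mtx"],np.array([W["k1"],0,0,0,0.]))[0].ravel()
q=p([.517,.0345,.085]);print("pred top",q)
x,y=q.astype(int)-40;x=max(x,0);y=max(y,0);m=(W["image"][y:y+80,x:x+80].max(2)<40).astype(np.uint8)
n,_,st,c=cv2.connectedComponentsWithStats(m);print([(st[i].tolist(),(c[i]+[x,y]).round(1)) for i in range(1,n) if st[i][4]>30])
```

```text
shift [-0.0013 -0.0018  0.1445] turn 0.003 at [0.5158 0.0359 0.1985] yaw -165.0
pred top [244.65137358 195.40820413]
[([33, 17, 19, 30, 473], array([246.1, 186.7])), ([14, 59, 8, 8, 41], array([221.3, 217.9])), ([26, 67, 9, 13, 85], array([233.6, 227.6]))]
```

>>> {"fn": "inch_along", "kwargs": {
  "plan": [
    {"trans": [0, 0, 0.05]},
    {"trans": [0, 0, 0.1]},
    {"trans": [0, 0, 0.13]},
    {"trans": [0, 0, 0.144]},
    {"trans": [0, 0, 0.144]}
  ]
}}

```text
clock: 18.52
eef_pos: [0.5174, 0.0335, 0.0553]
orientation: [3.141, -0.002, -2.885]
wrist_force: [0.9, 0.7, -0.3]
opening: 0.085
finger_force: 0.0
```

>>> {"fn": "inch_along", "kwargs": {
  "plan": [
    {},
    {},
    {},
    {},
    {}
  ],
  "aperture": 0.0
}}

```text
clock: 19.15
eef_pos: [0.5181, 0.035, 0.0572]
orientation: [3.141, 0.001, -2.884]
wrist_force: [-1.7, 3.2, 7.0]
opening: 0.0166
finger_force: 58.3
```

```bash
python3 -c "
from h import *
c=np.array([.686,.079]);X=toolpose()
for f in(0,.25,.5,.54):
  a=np.deg2rad(194.8)-f;print(f,end=' ');go(*(c+.175*np.array([np.cos(a),np.sin(a)])),.054,np.rad2deg(a))"
```

```text
0 shift [ 0.0014 -0.0004  0.0032] turn -0.0 at [0.5181 0.035  0.0572] yaw -165.2
0.25 shift [-0.004   0.0429  0.0032] turn 0.25 at [0.5181 0.035  0.0572] yaw -165.2
0.5 shift [-0.02    0.0835  0.0033] turn 0.5 at [0.5181 0.035  0.0572] yaw -165.2
0.54 shift [-0.0235  0.0896  0.0033] turn 0.54 at [0.5181 0.035  0.0572] yaw -165.2
```

>>> {"fn": "inch_along", "kwargs": {
  "plan": [
    {"trans": [-0.001, 0.0175, 0], "turn": 0.1},
    {"trans": [-0.0035, 0.035, 0], "turn": 0.2},
    {"trans": [-0.008, 0.0515, 0], "turn": 0.3},
    {"trans": [-0.014, 0.068, 0], "turn": 0.4},
    {"trans": [-0.014, 0.068, 0], "turn": 0.4}
  ]
}}

```text
clock: 19.77
eef_pos: [0.5135, 0.103, 0.0571]
orientation: [-3.138, -0.001, 3.002]
wrist_force: [-4.0, -5.5, 8.7]
opening: 0.0165
finger_force: 59.0
```

```bash
python3 -c "
from h import *
s=r.state();print(s['wrist_force'].round(1))
go(.5160,.1208,.054,166.2)"
```

```text
[-4.  -5.5  8.7]
shift [-0.     0.018  0.003] turn 0.101 at [0.5135 0.103  0.0571] yaw 172.0
```

>>> {"fn": "inch_along", "kwargs": {
  "plan": [
    {"trans": [0, 0.008, 0], "turn": 0.05},
    {"trans": [-0.001, 0.0175, 0], "turn": 0.1},
    {"trans": [-0.001, 0.0175, 0], "turn": 0.1},
    {"trans": [-0.001, 0.0175, 0], "turn": 0.1}
  ]
}}

```text
clock: 20.27
eef_pos: [0.5164, 0.1194, 0.0571]
orientation: [-3.138, -0.002, 2.901]
wrist_force: [-6.1, -5.4, 9.5]
opening: 0.0168
finger_force: 59.1
```

>>> {"fn": "inch_along", "kwargs": {
  "plan": [
    {"trans": [0, 0.003, 0]},
    {"trans": [0, 0.006, 0]},
    {"trans": [0, 0.006, 0]},
    {"trans": [0, 0.006, 0]}
  ]
}}

```text
clock: 20.78
eef_pos: [0.517, 0.1219, 0.0571]
orientation: [-3.132, -0.003, 2.901]
wrist_force: [-10.0, -16.2, 13.2]
opening: 0.0166
finger_force: 60.2
```

```bash
python3 -c "
from h import *
for i in range(3):
  r.grab_frame('wrist');s=r.state();X=s['eef_pos'];print(s['wrist_force'].round(1),X.round(4),np.rad2deg(np.arctan2(X[1]-.079,X[0]-.686)),s['joint_velocities'].round(3).max())"
```

```text
[ -8.7 -16.9  14. ] [0.517  0.1219 0.0571] 165.74617525624797 0.001
[ -8.5 -16.2  13.2] [0.517  0.1219 0.057 ] 165.7560993804344 0.003
[ -8.4 -15.4  13.1] [0.517  0.1219 0.057 ] 165.74947300493042 0.002
```

>>> {"fn": "inch_along", "kwargs": {
  "plan": [
    {"trans": [0, 0.003, 0]},
    {"trans": [0, 0.003, 0]},
    {"trans": [0, 0.003, 0]}
  ]
}}

```text
clock: 21.3
eef_pos: [0.5171, 0.1224, 0.057]
orientation: [-3.128, -0.004, 2.901]
wrist_force: [-11.6, -24.5, 15.0]
opening: 0.0166
finger_force: 61.4
```

```bash
python3 -c "
from h import *
D=r.grab_frame('side')['image'];print(D[234:270:3,293].tolist());s=r.state();print(s['eef_pos'].round(4),s['wrist_force'].round(1),s['clock'])
r.close_job()"
```

```text
[[38, 57, 37], [19, 17, 16], [11, 9, 9], [6, 6, 4], [22, 19, 16], [67, 59, 51], [51, 46, 39], [48, 42, 36], [87, 76, 57], [88, 77, 57], [84, 74, 56], [43, 42, 33]]
[0.5171 0.1224 0.057 ] [-11.3 -23.4  15.8] 21.35
the job is handed in; nothing more can be done
```

The job is handed in at 21.4 s: the bottle stands upright on the mat, set down at light contact force, and the tension arm is held firmly on its back stop by the gripped post. While I was tipping the bottle up at the sander it slipped out of the fingers and landed upright on the bench; I re-gripped it there before setting it on the mat.

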